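Set the toss-game cup one hole farther along its distance rail

TASK

Make the ball-toss game one step harder. First push the backstop slide (the one with the upright board) along the rail, away from the cup, until it clicks in fully home at the rail's far end; then pull up the lock plunger knob on the cup slide, slide the cup towards the backstop to the very next hole, and let the pin drop fully into it. Finish while still holding the knob in the gripper with the pin down in that hole - do not let go at the end - and leave the other things on the table alone.

Things in the scene. Friction and masses are not known exactly. Their poses are not given: they have to be found in the camera images.
- rail: aluminium distance rail fixed on the table, 480 long x 74 wide, top 40 above the table, a 22 mm high plastic block on top of each end. Origin: centre of its underside. Its x axis runs along it from the cup slide to the backstop (the sliding direction), z up. 12 x 14 mm holes, 60 apart along x, lie in its top at rail y = -10. Place and yaw vary; the cup slide always starts in the same hole
- cup_slide (a joint): travel (m) of the cup slide along the rail's +x: 0 at the start hole, 0.060 at the very next hole; range -0.065 to 0.100. Grey saddle about 300 g, 160 long x 78 wide, top 58 above the table, from 30 behind the pin to 130 ahead of it; friction 1.5 N; locked while the pin is in a hole. It carries the plunger and the fixed paper cup
- plunger (a joint): lift (m) of the lock plunger, straight up; 0 = pin fully down, most 0.016. A spring pulls it down with 5.5 N at 0, 9.5 N at 0.016. The 9 mm round-ended pin reaches 10 mm into the hole, so it is clear above 0.010; let down between holes it rides on the rail at about 0.010 and drops in when the slide comes over a hole
- plunger_knob (a point): middle of the black round plunger knob, 30 across, 27 high, 103.5 above the table with the pin down; moves with it. Below it a steel housing 24 wide. Best gripped from above, fingers closing across the rail: the cup's axis is 85 ahead of it (rail +x) and 10 to rail +y, its rim 72 wide, 133 above the table
- start_hole (a point): mouth of the hole in which the pin starts, on the rail's top, 40 above the table, axes as the rail's
- next_hole (a point): mouth of the very next hole, where the pin must go: 60 mm along the rail's +x from start_hole, on the rail's top, axes as the rail's
- backstop (a joint): travel (m) of the backstop slide along the rail's +x; 0.078 is home, where a spring ball under it clicks into a detent; an end stop limits it at 0.0795. Starts anywhere from 0 to 0.040, in the cup slide's way. Friction 1.5 N up to the detent, about 8 N more to pull it out again. A push of 8 to 12 N against the end stop makes sure that it is home
- backstop_plate (a point): middle of the cup-side face of the backstop's upright plywood board, 95 above the table, axes as the rail's; moves with it. Board 110 wide across the rail, 8 thick, from 58 to 132 above the table, at the far end of a grey saddle 90 x 78 with its top 58 above the table; the 78 mm of saddle before the board are free, so fingertips can push on this face from above
- cup_a: bystander, leave alone: loose white paper cup beside the rail, 72 wide at the rim, 78 high, open side up. Origin: centre of its underside
- cup_b: bystander, leave alone: loose white paper cup, 72 wide, 78 high, on the robot's right. Origin: centre of its underside
- cup_c: bystander, leave alone: loose white paper cup, 72 wide, 78 high, on the robot's left. Origin: centre of its underside
- jar: bystander, leave alone: clear jar with white cap, 60 wide, 75 high, beside the rail. Origin: centre of its underside
- tape: bystander, leave alone: cardboard tape ring lying flat, 90 wide, 24 high, beside the rail on the robot's side. Origin: centre of its underside
- sticker_box: bystander, leave alone: cardboard box 100 x 70 x 35 on the robot's right. Origin: centre of its underside
- sanitizer: bystander, leave alone: white bottle 64 wide, 160 high, on the robot's left. Origin: centre of its underside

How it is judged:
By the outcome, as a careful person would: the job done as asked, in the order asked, and still so for the second after the job is handed in, while the arm keeps its last pose, push and grip.
It also fails if it takes over 51 s, if anything falls off the work surface, if the arm or the gripper's body presses on something with over 40 N, if the wrist force passes 120 N, or if a joint passes its speed limit or range.

ROBOT

A 6-joint arm with a two-finger parallel gripper is mounted at the origin on the work surface. World frame = base frame: x ahead of the robot, y to its left, z up, the work surface at z = 0. Lengths are in m, angles in rad, forces in N, time in s.
With the tool pointing down it reaches from about 0.325 to 0.9 m from the base axis. Payload 3.5 kg.
Tool frame: the origin (TCP) lies midway between the tips of the shut fingers; the grasp point (between the pads) lies 19 mm behind it; x points along the fingers, y is the direction in which the jaws open and shut, and the axes are right-handed (so a half turn about x gives the same grasp; the last joint's range is limited). The gripper opens to 85 mm and grips with 20 to 120 N. Pads are 22 mm wide; open, the fingers measure 114 mm over their backs; the gripper's body (76 mm by 85 mm) begins 54 mm behind the grasp point. The pads swing forward as they close: fully open they stand 13 mm farther back than shut.
Start: joints at [1.025, 0.276, -0.026, 1.268, 0, 1.467], TCP at [0.268, 0.565, 0.231] pointing down, gripper open.
Joint ranges: [-3.12, 3.12], [-0.85, 1.88], [-1.08, 1.24], [-1.95, 2.15], [-1.57, 1.53], [-3.14, 3.14]. Speed limits (rad/s): [2.57, 2.57, 3.14, 3.14, 3.14, 3.14].

INTERFACE

Orientations are given as a unit quaternion [x, y, z, w].
In Python, from cell import sense, grab_frame, get_calibration, job_done, trace, mark_of gives the robot as it stands.
- The arm moves only by the tool apply_moves, never from a script. Its argument "motion" is a list of rows, each an object of numbers: "tx", "ty", "tz": the shift along the tool's x, y, z in cm; "roll": the turn about the tool's x in rad. In form: [{"tx": .., "ty": .., "tz": .., "roll": ..}, ...]. A call has 1 to 20 rows; each row shifts and turns the commanded pose from where the row before left it, along the tool's axes as they then stand; what a row does not reach is not made up. A row lasts 1/12 s, in which the tool goes at most 41.7 mm and 7.16 degrees, less where a joint would pass 70% of its speed; a pose out of reach is approached as far as the arm can. A call is refused whole if a number of a shift passes 4.17 or a number of a turn 0.125, either way. A call with a gripper value outside its range is refused whole. "gripper" is the finger opening in cm, from 0 to 8.54, set as the call begins (left out, the last holds). The fingers move at their own pace and stop on an object; the grip force is fixed at half the most. Time passes only in rows, so rows that do not move let the fingers close. It gives the time, the measured TCP pose, the force and the opening at its end, in the units of the state.
- sense(): the state, without advancing time (a new reading comes with each control period).
- grab_frame(name): name is "scene" or "top" or "wrist"; returns the picture (420x560x3 uint8, blue, green, red); there is no depth.
- get_calibration(name): a dict with "fx", "fy", "cx", "cy" (pixels), "xyz" and "rotation" of the camera in the world. Camera axes: x right, y down, z forward; pixel columns grow to the right and rows downward; lengths in m; the calibration is good to about 2 mm. A picture is of the moment at which its call begins: read the wrist's pose just before it. get_calibration takes no time and is no camera call; for the wrist camera it gives the pose at the moment of the call.
- job_done(): hands the job in, once; it reports no verdict.
Trained networks look in the newest picture that a camera, given by its name, has taken for a name from the list of things; names that differ only in an ending like _2 or _b are one class to them, and where a whole thing is asked for, a point or a joint stands for the part that bears it (a point fixed in the world has none). Each returns a list of dicts, best first, with "p" (0 to 1); they miss things now and then, are a little off and sometimes report something else, mostly with a low value. They report only what shows in the picture. A call takes as long as a camera call.
- trace(thing, camera): "region" (420x560 bool, what is visible of it).
- mark_of(thing, camera): "location" ([x, y, z] in m, in the coordinates of the camera as it stood for that picture, good to about 4 mm: a listed point, or the origin of a listed thing).
The state is a dict: "time": time; "joint_pos": joint angles; "qvel": joint speeds; "joint_torque": joint torques, N m; "eef_pos": TCP position; "tcp_rot": TCP orientation; "contact_force": force on the tool from outside, world axes, zero at the start; "ft_torque": the same for the moment, N m; "opening": finger opening in m.
Only numpy, scipy, OpenCV 4.12 (cv2) and the standard library are available. Lean on these libraries where they do the work, as an engineer would, in place of code of your own. Each camera call takes 0.05 s, during which the arm holds its last target. There are 200 camera calls.

## Working session

There is one attempt and no reset: what is moved stays moved. The work goes in short steps, Python scripts to look and compute and a tool call to move; the robot and the scene stay as the last step left them, time stands still between calls to the robot, and variables do not carry over. Pictures are saved under pics/ and viewed, about 8 in all and at most 12, crops included, and the job is handed in when it is done.

Besides the shell and the picture viewer there is one more tool, called after ">>>" in YAML: its name, and indented under it one key for each argument. apply_moves: Moves the arm, as the interface text tells. Its arguments: {"type":"object","properties":{"motion":{"type":"array","items":{"type":"object","properties":{"tx":{"type":"number"},"ty":{"type":"number"},"tz":{"type":"number"},"roll":{"type":"number"}}}},"gripper":{"type":"number"}},"required":["motion"]}

```bash
mkdir -p pics
cat > h.py <<'E'
import numpy as np, cv2
from cell import *
from scipy.spatial.transform import Rotation as R
def rot(c):
    r=np.array(c["rotation"],float)
    return r if r.shape==(3,3) else R.from_quat(r).as_matrix()
def world(c,p): return rot(c)@np.array(p)+np.array(c["xyz"])
def tool():
    s=sense(); return np.array(s["eef_pos"]),R.from_quat(s["tcp_rot"]).as_matrix(),s
E
python3 - <<'E'
from h import *
p,M,s=tool(); print(s["time"],p,M.round(3).tolist(),s["opening"])
for n in("scene","top"):
    c=get_calibration(n); f=grab_frame(n); cv2.imwrite(f"pics/{n}0.png",f); print(n,np.round(c["xyz"],3))
    for t in("plunger_knob","start_hole","next_hole","backstop_plate","rail","cup_a","jar","tape"):
        for d in mark_of(t,n)[:1]: print(t,round(d["p"],2),world(c,d["location"]).round(4))
E
```

```text
0.0 [0.26738106 0.56402938 0.23012954] [[-0.001, 0.428, 0.904], [-0.002, 0.904, -0.428], [-1.0, -0.002, -0.0]] 0.08554574955091948
scene [1.099 1.109 1.047]
plunger_knob 0.52 [ 0.5016 -0.1497  0.1018]
start_hole 0.91 [ 0.504  -0.1454  0.0408]
next_hole 0.7 [ 0.5133 -0.0895  0.0396]
backstop_plate 0.82 [0.5304 0.0921 0.0992]
rail 0.92 [ 0.5171 -0.0135 -0.0035]
cup_a 0.97 [ 0.5677 -0.3862  0.0036]
jar 0.65 [7.133e-01 7.850e-02 4.000e-04]
tape 0.56 [0.3858 0.1172 0.0022]
top [0.365 0.046 1.596]
plunger_knob 0.51 [ 0.5064 -0.1512  0.1032]
start_hole 0.57 [ 0.4996 -0.1444  0.037 ]
next_hole 0.65 [ 0.5124 -0.0936  0.0386]
backstop_plate 0.95 [0.5338 0.089  0.0961]
rail 0.67 [ 0.5142 -0.0223 -0.0034]
cup_a 0.93 [ 0.5709 -0.3905  0.0053]
jar 0.84 [ 0.7083  0.0764 -0.0033]
tape 0.47 [ 0.3885  0.111  -0.003 ]
```

View pics/scene0.png

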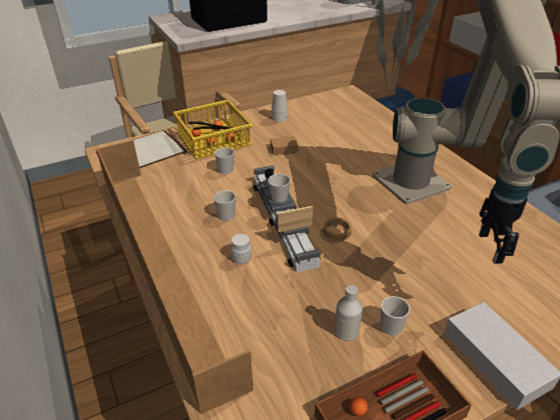

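View pics/top0.png

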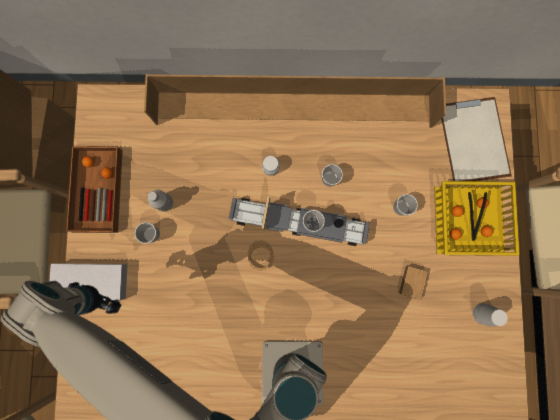

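Run:
```python
from h import *
# yaw from the board's region in top: and rail edge lines
n="top"; c=get_calibration(n); Rm=rot(c); o=np.array(c["xyz"])
grab_frame(n)
def proj(u,v,z):
    d=Rm@np.array([(u-c["cx"])/c["fx"],(v-c["cy"])/c["fy"],1]); return (o+d*(z-o[2])/d[2])
for t,z in(("rail",.04),("backstop_plate",.132),("plunger_knob",.117)):
    d=trace(t,n)
    if d:
        m=d[0]["region"]; v,u=np.nonzero(m); r=cv2.minAreaRect(np.c_[u,v].astype(np.float32)); b=cv2.boxPoints(r)
        print(t,round(d[0]["p"],2),[proj(*q,z).round(3).tolist()[:2] for q in b])
```

```text
rail 0.98 [[0.507, 0.226], [0.623, 0.207], [0.536, -0.273], [0.421, -0.249]]
backstop_plate 0.88 [[0.482, 0.106], [0.581, 0.088], [0.564, 0.004], [0.466, 0.023]]
```

The overhead picture shows the rail from (232,210) to (367,232), the board at (267,211), the cup at (314,221) and the knob at (338,222). The rail's x axis is tilted about 10° from world +y. I'll move above the gap before the board with the fingers shut.

>>> apply_moves:
  motion:
    - {"ty": -2.21,"tz": 2.83}
    - {"ty": -2.21,"tz": 2.83}
    - {"ty": -2.21,"tz": 2.83}
    - {"ty": -2.21,"tz": 2.83}
    - {"ty": -2.21,"tz": 2.83}
    - {"ty": -2.21,"tz": 2.83}
    - {"ty": -2.21,"tz": 2.83}
    - {"ty": -2.21,"tz": 2.83}
    - {"ty": -2.21,"tz": 2.83}
    - {"ty": -2.21,"tz": 2.83}
    - {"ty": -2.21,"tz": 2.83}
    - {"ty": -2.21,"tz": 2.83}
    - {"ty": -2.21,"tz": 2.83}
    - {"ty": -2.21,"tz": 2.83}
    - {"ty": -2.21,"tz": 2.83}
    - {"ty": -2.21,"tz": 2.83}
  gripper: 0

```text
validation failed for argument at $.mo...
```

>>> apply_moves:
  motion:
    - {"roll": 0.12}
    - {"roll": 0.12}
    - {"roll": 0.12}
    - {"roll": 0.12}
    - {"roll": 0.12}
    - {"roll": 0.12}
    - {"roll": 0.12}
    - {"roll": 0.12}
    - {"roll": 0.12}
    - {"roll": 0.12}
    - {"roll": 0.104}
    - {}
    - {}

```text
validation failed for argument at $.mo...
```

Run:
```python
from h import *
p,M,s=tool(); print(s["time"],p,M.round(3).tolist(),s["opening"],s["contact_force"])
n="wrist";c=get_calibration(n); f=grab_frame(n); cv2.imwrite("pics/w1.png",f); print(np.round(c["xyz"],3))
for t in("plunger_knob","start_hole","next_hole","backstop_plate","rail"):
    for d in mark_of(t,n)[:1]: print(t,round(d["p"],2),world(c,d["location"]).round(4))
```

```text
1.1 [0.26779555 0.56469493 0.23129818] [[-0.0, 0.428, 0.904], [-0.0, 0.904, -0.428], [-1.0, -0.0, -0.0]] 0.08559427142173609 [ 0.03302788 -0.06861763 -0.90797934]
[0.193 0.601 0.375]
plunger_knob 0.36 [ 0.4651  0.4987 -0.0006]
backstop_plate 0.62 [ 0.4665  0.4971 -0.0016]
```

View pics/w1.png

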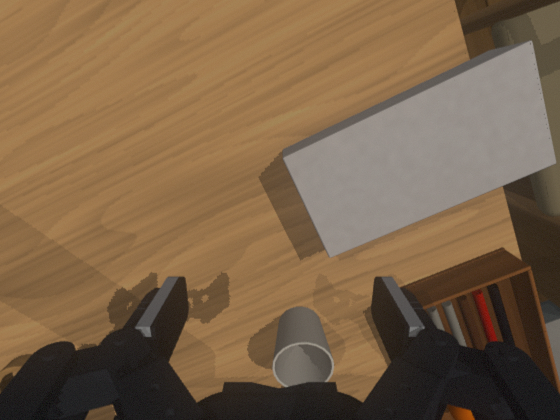

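Both moves were refused, so the arm is still at its start; the wrist picture only shows the grey box and a loose cup at (303,345). The rows probably need all four keys, so I'll send them that way.

>>> apply_moves:
  motion:
    - {"tx": 0,"ty": -2.21,"tz": 2.83,"roll": 0}
    - {"tx": 0,"ty": -2.21,"tz": 2.83,"roll": 0}
    - {"tx": 0,"ty": -2.21,"tz": 2.83,"roll": 0}
    - {"tx": 0,"ty": -2.21,"tz": 2.83,"roll": 0}
    - {"tx": 0,"ty": -2.21,"tz": 2.83,"roll": 0}
    - {"tx": 0,"ty": -2.21,"tz": 2.83,"roll": 0}
    - {"tx": 0,"ty": -2.21,"tz": 2.83,"roll": 0}
    - {"tx": 0,"ty": -2.21,"tz": 2.83,"roll": 0}
    - {"tx": 0,"ty": -2.21,"tz": 2.83,"roll": 0}
    - {"tx": 0,"ty": -2.21,"tz": 2.83,"roll": 0}
    - {"tx": 0,"ty": -2.21,"tz": 2.83,"roll": 0}
    - {"tx": 0,"ty": -2.21,"tz": 2.83,"roll": 0}
    - {"tx": 0,"ty": -2.21,"tz": 2.83,"roll": 0}
    - {"tx": 0,"ty": -2.21,"tz": 2.83,"roll": 0}
    - {"tx": 0,"ty": -2.21,"tz": 2.83,"roll": 0}
    - {"tx": 0,"ty": -2.21,"tz": 2.83,"roll": 0}
  gripper: 0

```text
time: 2.73
eef_pos: [0.526, 0.0495, 0.2316]
tcp_rot: [0.155, 0.69, -0.155, 0.69]
contact_force: [1.2, 1.2, 0.3]
opening: 0.0001
```

>>> apply_moves:
  motion:
    - {"tx": 0,"ty": 0,"tz": 0,"roll": 0.12}
    - {"tx": 0,"ty": 0,"tz": 0,"roll": 0.12}
    - {"tx": 0,"ty": 0,"tz": 0,"roll": 0.12}
    - {"tx": 0,"ty": 0,"tz": 0,"roll": 0.12}
    - {"tx": 0,"ty": 0,"tz": 0,"roll": 0.12}
    - {"tx": 0,"ty": 0,"tz": 0,"roll": 0.12}
    - {"tx": 0,"ty": 0,"tz": 0,"roll": 0.12}
    - {"tx": 0,"ty": 0,"tz": 0,"roll": 0.12}
    - {"tx": 0,"ty": 0,"tz": 0,"roll": 0.12}
    - {"tx": 0,"ty": 0,"tz": 0,"roll": 0.12}
    - {"tx": 0,"ty": 0,"tz": 0,"roll": 0.104}
    - {"tx": 0,"ty": 0,"tz": 0,"roll": 0}
    - {"tx": 0,"ty": 0,"tz": 0,"roll": 0}

```text
time: 3.82
eef_pos: [0.5254, 0.0512, 0.2314]
tcp_rot: [0.541, 0.455, -0.541, 0.455]
contact_force: [-0.1, 0.5, -0.6]
opening: 0.0
```

Run:
```python
from h import *
p,M,s=tool(); print(s["time"],p,M.round(3).tolist(),s["opening"],s["contact_force"])
n="wrist";c=get_calibration(n); f=grab_frame(n); cv2.imwrite("pics/w2.png",f); print(np.round(c["xyz"],3))
for t in("plunger_knob","start_hole","next_hole","backstop_plate","rail"):
    for d in mark_of(t,n)[:1]: print(t,round(d["p"],2),world(c,d["location"]).round(4))
```

```text
3.8167 [0.52540208 0.05122289 0.23135991] [[0.0, 0.985, -0.172], [0.0, -0.172, -0.985], [-1.0, 0.0, -0.0]] 3.852604301525277e-05 [-0.06645636  0.51202706 -0.60521497]
[0.541 0.134 0.375]
plunger_knob 0.46 [ 0.5032 -0.1494  0.1093]
backstop_plate 0.66 [0.5346 0.0913 0.094 ]
rail 0.79 [ 0.5177 -0.016  -0.001 ]
```

View pics/w2.png

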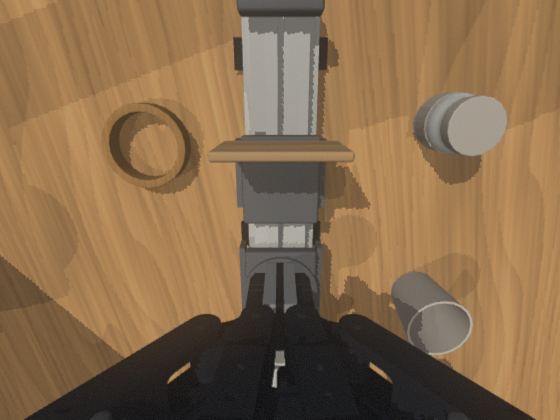

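The wrist picture shows the rail vertical in the image and centred at column 281. The board edge is at row 150, and the gap under the fingers is clear. I'll go down.

>>> apply_moves:
  motion:
    - {"tx": 2.3,"ty": 0,"tz": 0,"roll": 0}
    - {"tx": 2.3,"ty": 0,"tz": 0,"roll": 0}
    - {"tx": 2.3,"ty": 0,"tz": 0,"roll": 0}
    - {"tx": 2.3,"ty": 0,"tz": 0,"roll": 0}
    - {"tx": 2.3,"ty": 0,"tz": 0,"roll": 0}
    - {"tx": 2.3,"ty": 0,"tz": 0,"roll": 0}
    - {"tx": 0,"ty": 0,"tz": -0.8,"roll": 0}
    - {"tx": 0,"ty": 0,"tz": -0.8,"roll": 0}
    - {"tx": 0,"ty": 0,"tz": -0.6,"roll": 0}
    - {"tx": 0,"ty": 0,"tz": -0.6,"roll": 0}
    - {"tx": 0,"ty": 0,"tz": -0.6,"roll": 0}
    - {"tx": 0,"ty": 0,"tz": -0.6,"roll": 0}
    - {"tx": 0,"ty": 0,"tz": -0.6,"roll": 0}
    - {"tx": 0,"ty": 0,"tz": 0,"roll": 0}

```text
time: 5.28
eef_pos: [0.5351, 0.0973, 0.0951]
tcp_rot: [0.543, 0.454, -0.541, 0.455]
contact_force: [0.4, 0.0, -0.4]
opening: 0.0001
```

>>> apply_moves:
  motion:
    - {"tx": 0,"ty": 0,"tz": -0.5,"roll": 0}
    - {"tx": 0,"ty": 0,"tz": -0.5,"roll": 0}
    - {"tx": 0,"ty": 0,"tz": -0.5,"roll": 0}
    - {"tx": 0,"ty": 0,"tz": -0.5,"roll": 0}

```text
time: 5.62
eef_pos: [0.5378, 0.1148, 0.0948]
tcp_rot: [-0.542, -0.452, 0.543, -0.456]
contact_force: [-1.4, -6.9, 4.8]
opening: 0.0004
```

>>> apply_moves:
  motion:
    - {"tx": 0,"ty": 0,"tz": 0,"roll": 0}
    - {"tx": 0,"ty": 0,"tz": 0,"roll": 0}

```text
time: 5.78
eef_pos: [0.5375, 0.1171, 0.0939]
tcp_rot: [0.543, 0.454, -0.541, 0.454]
contact_force: [0.3, 0.1, 1.2]
opening: -0.0002
```

Run:
```python
from h import *
p,M,s=tool(); print(s["time"],p,s["contact_force"])
n="wrist";c=get_calibration(n); f=grab_frame(n); cv2.imwrite("pics/w3.png",f)
for n in("scene","top"):
  c=get_calibration(n); grab_frame(n)
  for d in mark_of("backstop_plate",n)[:1]: print(round(d["p"],2),world(c,d["location"]).round(4))
```

```text
5.7833 [0.53750991 0.11705549 0.09392481] [0.33758732 0.09588111 1.21506752]
0.82 [0.5389 0.1289 0.0962]
```

View pics/w3.png

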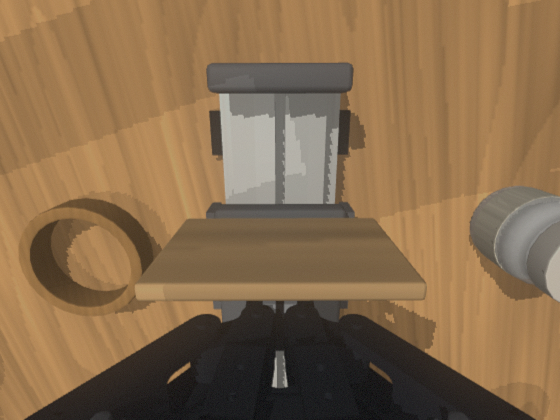

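The board is ahead of the fingertips and has moved about 38 mm. The saddle's front edge is at row 205 and the end block at row 90, so there is travel left. I'll keep pushing.

>>> apply_moves:
  motion:
    - {"tx": 0,"ty": 0,"tz": -0.5,"roll": 0}
    - {"tx": 0,"ty": 0,"tz": -0.5,"roll": 0}
    - {"tx": 0,"ty": 0,"tz": -0.5,"roll": 0}
    - {"tx": 0,"ty": 0,"tz": -0.5,"roll": 0}
    - {"tx": 0,"ty": 0,"tz": 0,"roll": 0}
    - {"tx": 0,"ty": 0,"tz": 0,"roll": 0}

```text
time: 6.53
eef_pos: [0.5406, 0.1366, 0.0933]
tcp_rot: [0.542, 0.455, -0.542, 0.454]
contact_force: [-0.2, -0.1, 0.0]
opening: 0.0002
```

>>> apply_moves:
  motion:
    - {"tx": 0,"ty": 0,"tz": -0.4,"roll": 0}
    - {"tx": 0,"ty": 0,"tz": -0.4,"roll": 0}
    - {"tx": 0,"ty": 0,"tz": -0.4,"roll": 0}
    - {"tx": 0,"ty": 0,"tz": 0,"roll": 0}

```text
time: 6.87
eef_pos: [0.5407, 0.1376, 0.0933]
tcp_rot: [-0.536, -0.447, 0.55, -0.459]
contact_force: [-4.6, -29.1, 7.5]
opening: -0.0002
```

>>> apply_moves:
  motion:
    - {"tx": 0,"ty": 0,"tz": -0.3,"roll": 0}
    - {"tx": 0,"ty": 0,"tz": -0.3,"roll": 0}
    - {"tx": 0,"ty": 0,"tz": 0,"roll": 0}

```text
time: 7.12
eef_pos: [0.5407, 0.138, 0.0933]
tcp_rot: [-0.534, -0.443, 0.554, -0.461]
contact_force: [-6.7, -43.2, 13.1]
opening: 0.0001
```

The backstop has hit the end stop; the push reached 44 N, more than needed. I'll back off now.

>>> apply_moves:
  motion:
    - {"tx": 0,"ty": 0,"tz": 0.9,"roll": 0}
    - {"tx": 0,"ty": 0,"tz": 0.9,"roll": 0}
    - {"tx": 0,"ty": 0,"tz": 1.0,"roll": 0}
    - {"tx": 0,"ty": 0,"tz": 1.0,"roll": 0}
    - {"tx": 0,"ty": 0,"tz": 0,"roll": 0}
    - {"tx": 0,"ty": 0,"tz": 0,"roll": 0}

```text
time: 7.62
eef_pos: [0.537, 0.1163, 0.0933]
tcp_rot: [0.542, 0.454, -0.542, 0.454]
contact_force: [-0.0, 0.5, -0.2]
opening: -0.0001
```

Run:
```python
from h import *
p,M,s=tool(); print(s["time"],p,M.round(3).tolist(),s["contact_force"])
n="wrist";c=get_calibration(n); f=grab_frame(n); cv2.imwrite("pics/w4.png",f)
for d in mark_of("backstop_plate",n)[:1]: print(round(d["p"],2),world(c,d["location"]).round(4))
for n in("scene","top"):
  c=get_calibration(n); grab_frame(n)
  for t in("backstop_plate","plunger_knob"):
   for d in mark_of(t,n)[:1]: print(t,round(d["p"],2),world(c,d["location"]).round(4))
```

```text
7.6167 [0.53697568 0.11628998 0.09329008] [[0.0, 0.984, -0.175], [0.001, -0.175, -0.984], [-1.0, 0.0, -0.001]] [-0.03937139  0.51516215 -0.21887159]
0.97 [0.5431 0.1485 0.0934]
backstop_plate 0.78 [0.5404 0.1495 0.0957]
plunger_knob 0.48 [ 0.5008 -0.1513  0.1043]
plunger_knob 0.54 [ 0.5068 -0.1473  0.1003]
```

View pics/w4.png

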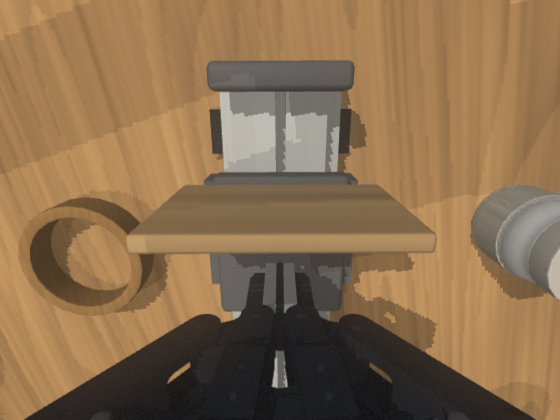

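The backstop has stopped at plate (0.5425,0.149), having moved about 60 mm. It wouldn't budge under 43 N. From there a 0–0.040 start range would put it in the cup slide's way, as stated, so I take this as home. In the picture the board is at row 240 and its saddle is square on the rail. Next I'll go over the knob.

>>> apply_moves:
  motion:
    - {"tx": -2.6,"ty": 0,"tz": 0,"roll": 0}
    - {"tx": -2.6,"ty": 0,"tz": 0,"roll": 0}
    - {"tx": -2.6,"ty": 0,"tz": 0,"roll": 0}
    - {"tx": -2.6,"ty": 0,"tz": 0,"roll": 0}
    - {"tx": -2.6,"ty": 0,"tz": 0,"roll": 0}
    - {"tx": 0,"ty": 0.17,"tz": 3.35,"roll": 0}
    - {"tx": 0,"ty": 0.17,"tz": 3.35,"roll": 0}
    - {"tx": 0,"ty": 0.17,"tz": 3.35,"roll": 0}
    - {"tx": 0,"ty": 0.17,"tz": 3.35,"roll": 0}
    - {"tx": 0,"ty": 0.17,"tz": 3.35,"roll": 0}
    - {"tx": 0,"ty": 0.17,"tz": 3.35,"roll": 0}
    - {"tx": 0,"ty": 0.17,"tz": 3.35,"roll": 0}
    - {"tx": 0,"ty": 0.17,"tz": 3.35,"roll": 0}
    - {"tx": 0,"ty": 0,"tz": 0,"roll": 0}
    - {"tx": 0,"ty": 0,"tz": 0,"roll": 0}
  gripper: 6

```text
time: 9.27
eef_pos: [0.5033, -0.1513, 0.2233]
tcp_rot: [0.543, 0.453, -0.543, 0.453]
contact_force: [-0.2, 0.3, 1.2]
opening: 0.0598
```

Run:
```python
from h import *
p,M,s=tool(); print(s["time"],p,M.round(3).tolist(),s["contact_force"],s["opening"])
n="wrist";c=get_calibration(n); f=grab_frame(n)
for d in mark_of("plunger_knob",n)[:1]: print(round(d["p"],2),world(c,d["location"]).round(4))
q=rot(c).T@(p-np.array(c["xyz"])); print("tcp px",c["fx"]*q[0]/q[2]+c["cx"],c["fy"]*q[1]/q[2]+c["cy"])
q=rot(c).T@(np.array([.5038,-.1498,.117])-np.array(c["xyz"])); print("knob top px",c["fx"]*q[0]/q[2]+c["cx"],c["fy"]*q[1]/q[2]+c["cy"])
cv2.imwrite("pics/w5.png",f)
```

```text
9.2667 [ 0.50328325 -0.15133682  0.22327185] [[0.0, 0.984, -0.178], [0.0, -0.178, -0.984], [-1.0, -0.0, -0.0]] [-0.16024069  0.29672821  1.20886384] 0.05984860637477616
0.79 [ 0.5046 -0.1507  0.1071]
tcp px 278.41135187581216 277.6858128492213
knob top px 279.18807712486785 208.52531733790047
```

View pics/w5.png

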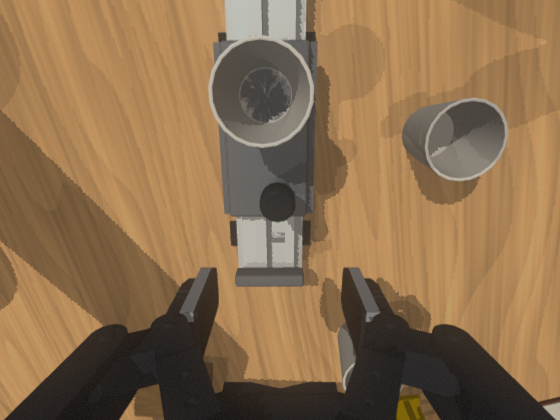

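The knob shows at (278,202) with the TCP at column 278, so the sideways alignment is good. It needs about 2 mm more along the rail. I'll go down and grip.

>>> apply_moves:
  motion:
    - {"tx": 2.2,"ty": 0.05,"tz": -0.24,"roll": 0}
    - {"tx": 2.2,"ty": 0,"tz": 0,"roll": 0}
    - {"tx": 2.2,"ty": 0,"tz": 0,"roll": 0}
    - {"tx": 2.2,"ty": 0,"tz": 0,"roll": 0}
    - {"tx": 2.2,"ty": 0,"tz": 0,"roll": 0}
    - {"tx": 1.7,"ty": 0,"tz": 0,"roll": 0}
    - {"tx": 1.0,"ty": 0,"tz": 0,"roll": 0}
    - {"tx": 0,"ty": 0,"tz": 0,"roll": 0}
    - {"tx": 0,"ty": 0,"tz": 0,"roll": 0}

```text
time: 10.12
eef_pos: [0.5044, -0.1468, 0.0863]
tcp_rot: [-0.542, -0.455, 0.542, -0.454]
contact_force: [0.6, -1.0, 0.9]
opening: 0.0599
```

>>> apply_moves:
  motion:
    - {"tx": 0,"ty": 0,"tz": 0,"roll": 0}
    - {"tx": 0,"ty": 0,"tz": 0,"roll": 0}
    - {"tx": 0,"ty": 0,"tz": 0,"roll": 0}
    - {"tx": 0,"ty": 0,"tz": 0,"roll": 0}
    - {"tx": 0,"ty": 0,"tz": 0,"roll": 0}
    - {"tx": 0,"ty": 0,"tz": 0,"roll": 0}
    - {"tx": 0,"ty": 0,"tz": 0,"roll": 0}
    - {"tx": 0,"ty": 0,"tz": 0,"roll": 0}
  gripper: 0

```text
time: 10.78
eef_pos: [0.5023, -0.1474, 0.0879]
tcp_rot: [-0.541, -0.455, 0.543, -0.453]
contact_force: [-7.9, 1.1, 8.9]
opening: 0.0284
```

Gripped at 28 mm. I'll ease off the sideways load and lift.

>>> apply_moves:
  motion:
    - {"tx": 0,"ty": -0.15,"tz": 0,"roll": 0}
    - {"tx": 0,"ty": -0.15,"tz": 0,"roll": 0}
    - {"tx": -0.3,"ty": 0,"tz": 0,"roll": 0}
    - {"tx": 0,"ty": 0,"tz": 0,"roll": 0}

```text
time: 11.12
eef_pos: [0.5019, -0.1474, 0.0896]
tcp_rot: [0.542, 0.454, -0.542, 0.454]
contact_force: [1.8, -0.0, -5.0]
opening: 0.0281
```

>>> apply_moves:
  motion:
    - {"tx": -0.3,"ty": 0,"tz": 0,"roll": 0}
    - {"tx": -0.3,"ty": 0,"tz": 0,"roll": 0}
    - {"tx": -0.3,"ty": 0,"tz": 0,"roll": 0}
    - {"tx": -0.3,"ty": 0,"tz": 0,"roll": 0}
    - {"tx": -0.2,"ty": 0,"tz": 0,"roll": 0}
    - {"tx": 0,"ty": 0,"tz": 0,"roll": 0}
    - {"tx": 0,"ty": 0,"tz": 0,"roll": 0}

```text
time: 11.7
eef_pos: [0.5019, -0.1474, 0.1034]
tcp_rot: [0.542, 0.454, -0.542, 0.454]
contact_force: [5.0, -0.6, -10.4]
opening: 0.0286
```

>>> apply_moves:
  motion:
    - {"tx": 0,"ty": 0.1,"tz": -0.4,"roll": 0}
    - {"tx": 0,"ty": 0,"tz": -0.4,"roll": 0}
    - {"tx": 0,"ty": 0,"tz": -0.4,"roll": 0}
    - {"tx": 0,"ty": 0,"tz": -0.4,"roll": 0}
    - {"tx": 0,"ty": 0,"tz": -0.4,"roll": 0}
    - {"tx": 0,"ty": 0,"tz": 0,"roll": 0}

```text
time: 12.2
eef_pos: [0.5056, -0.1265, 0.1031]
tcp_rot: [0.542, 0.455, -0.542, 0.454]
contact_force: [4.1, 0.4, -10.1]
opening: 0.0282
```

>>> apply_moves:
  motion:
    - {"tx": 0,"ty": 0.1,"tz": -0.5,"roll": 0}
    - {"tx": 0,"ty": 0,"tz": -0.5,"roll": 0}
    - {"tx": 0,"ty": 0,"tz": -0.5,"roll": 0}
    - {"tx": 0,"ty": 0,"tz": -0.5,"roll": 0}
    - {"tx": 0,"ty": 0,"tz": -0.5,"roll": 0}
    - {"tx": 0,"ty": 0,"tz": -0.5,"roll": 0}
    - {"tx": 0,"ty": 0,"tz": -0.5,"roll": 0}
    - {"tx": 0,"ty": 0,"tz": -0.4,"roll": 0}
    - {"tx": 0,"ty": 0,"tz": 0,"roll": 0}
    - {"tx": 0,"ty": 0,"tz": 0,"roll": 0}

```text
time: 13.03
eef_pos: [0.5125, -0.088, 0.1027]
tcp_rot: [-0.542, -0.456, 0.542, -0.453]
contact_force: [-3.4, 1.6, -9.9]
opening: 0.0285
```

At 60 mm. I'll lower by 13 mm.

>>> apply_moves:
  motion:
    - {"tx": 0.3,"ty": 0,"tz": 0,"roll": 0}
    - {"tx": 0.3,"ty": 0,"tz": 0,"roll": 0}
    - {"tx": 0.3,"ty": 0,"tz": 0,"roll": 0}
    - {"tx": 0.3,"ty": 0,"tz": 0,"roll": 0}
    - {"tx": 0.2,"ty": 0,"tz": 0,"roll": 0}
    - {"tx": 0,"ty": 0,"tz": 0,"roll": 0}
    - {"tx": 0,"ty": 0,"tz": 0,"roll": 0}

```text
time: 13.62
eef_pos: [0.5124, -0.0886, 0.089]
tcp_rot: [-0.542, -0.455, 0.542, -0.453]
contact_force: [-5.3, 2.7, -7.2]
opening: 0.0283
```

>>> apply_moves:
  motion:
    - {"tx": 0.15,"ty": -0.1,"tz": 0,"roll": 0}
    - {"tx": 0.15,"ty": -0.1,"tz": 0,"roll": 0}
    - {"tx": 0,"ty": 0,"tz": 0,"roll": 0}
    - {"tx": 0,"ty": 0,"tz": 0,"roll": 0}

```text
time: 13.95
eef_pos: [0.5124, -0.089, 0.088]
tcp_rot: [0.543, 0.454, -0.541, 0.454]
contact_force: [-5.9, 2.3, 0.8]
opening: 0.0284
```

>>> apply_moves:
  motion:
    - {"tx": 0.15,"ty": -0.1,"tz": 0,"roll": 0}
    - {"tx": 0.05,"ty": -0.1,"tz": 0,"roll": 0}
    - {"tx": 0,"ty": 0,"tz": 0,"roll": 0}
    - {"tx": 0,"ty": 0,"tz": 0,"roll": 0}

```text
time: 14.28
eef_pos: [0.5123, -0.0892, 0.0879]
tcp_rot: [0.543, 0.453, -0.541, 0.455]
contact_force: [-5.3, 2.5, 8.0]
opening: 0.0284
```

Run:
```python
from h import *
p,M,s=tool(); print(s["time"],p,s["contact_force"],s["opening"])
for n in("scene","top","wrist"):
  c=get_calibration(n); f=grab_frame(n)
  if n!="top": cv2.imwrite(f"pics/{n}9.png",f if n=="wrist" else cv2.resize(f[140:300,200:380],None,fx=4,fy=3.7))
  for t in("backstop_plate","plunger_knob","next_hole","jar","tape","cup_a"):
   for d in mark_of(t,n)[:1]: print(n,t,round(d["p"],2),world(c,d["location"]).round(4))
```

```text
14.2833 [ 0.5122532  -0.08922846  0.08787422] [-5.28239727  2.54916429  7.98711355] 0.02838786665994554
scene backstop_plate 0.7 [0.5406 0.1478 0.0995]
scene plunger_knob 0.49 [ 0.51   -0.0931  0.1003]
scene next_hole 0.87 [ 0.512  -0.0907  0.0376]
scene jar 0.82 [ 7.158e-01  7.830e-02 -1.000e-04]
scene tape 0.57 [0.391  0.1156 0.0038]
scene cup_a 0.6 [ 0.5695 -0.3908  0.0008]
top backstop_plate 0.85 [0.5434 0.1439 0.0963]
top next_hole 0.82 [ 0.5128 -0.092   0.0394]
top jar 0.67 [ 0.7096  0.0775 -0.0024]
top tape 0.46 [ 0.3939  0.1115 -0.0006]
top cup_a 0.88 [ 0.468   0.4989 -0.0018]
wrist plunger_knob 0.94 [ 0.5156 -0.0912  0.1097]
wrist next_hole 0.67 [ 0.5098 -0.0877  0.0393]
wrist cup_a 0.68 [ 0.6729 -0.1297  0.0038]
```

View pics/wrist9.png

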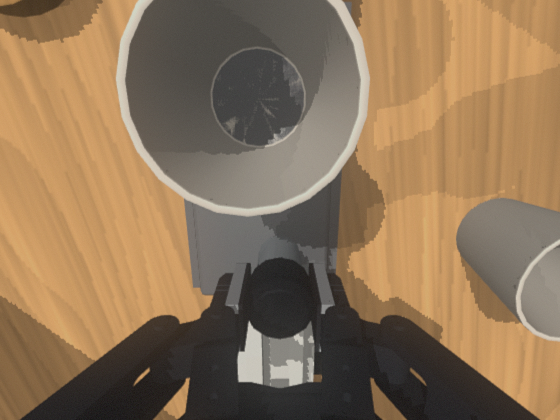

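View pics/scene9.png

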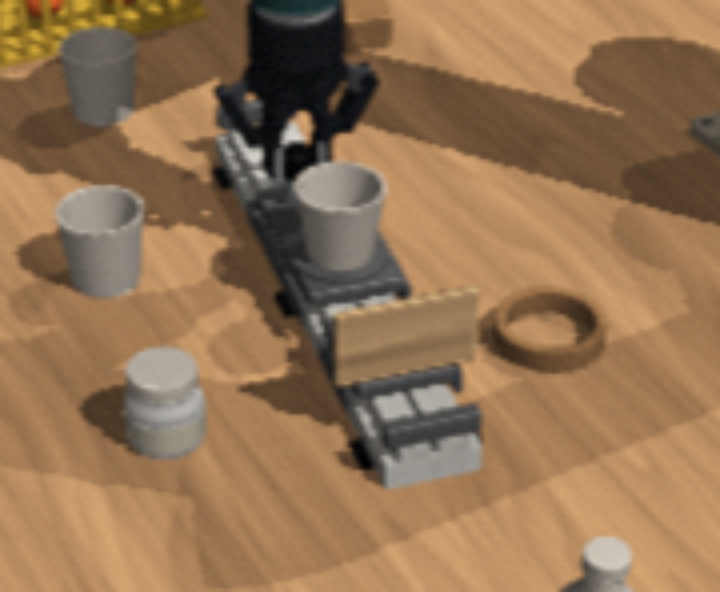

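The last two pictures show the knob held between the pads at (280,297), and the cup one hole further along with clear space before the backstop. TCP height is 0.0879 under 8 N of downward push, the same as at the first grip with the pin seated, so the pin is down. Handing in.

```bash
python3 -c "
from h import *
print(job_done())"
```

```text
the job is handed in; nothing more can be done
None
```

The backstop is pushed home and the cup is one hole nearer to it, with the pin down and the gripper still holding the knob. I handed the job in at about 14 s of the 51 s.

- **Backstop:** I pushed it about 60 mm along the rail until it stopped hard. The push peaked at about 44 N at the fingertips, well over the 8–12 N needed, before I backed off. About 40 mm of rail still shows between its saddle and the end block. I take this as home because it didn't move under that push, and both the 60 mm travel and the stated start range fit.
- **Cup slide:** I lifted the knob about 14 mm, slid it 60 mm and lowered it. The knob ended at (0.512, -0.089), within 3 mm of the hole found by the cameras.
- **Pin:** the tool stood at 87.9 mm under about 8 N of downward push. That is the same height and nearly the same force as at the first grip, when the pin was fully down.
- **Grip:** the fingers were closed to 28 mm on the knob at hand-in, with about 5 N of sideways load left.
- **Other things:** the jar and tape read within about 7 mm of where they started, about what the detector scatter gives. Two late reports for `cup_a` look like the other loose cups. The third, from the scene camera, put it where it was at the start.
- **Backstop position, last check:** the two last camera readings were about 4 mm apart (y 0.148 and 0.144), against about 0.149 after the push. I put that down to detector noise and did not look again.

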